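# Drift a sensor bracket into line and dowel it to its riser

## Robot

A 6-joint arm with a two-finger parallel gripper is mounted at the origin on a cart in front of the work surface, level with it; the furniture and walls round the work are solid. World frame = base frame: x ahead of the robot, y to its left, z up, the work surface at z = 0. Lengths are in m, angles in rad, forces in N, time in s.
With the tool pointing down it reaches from about 0.4 to 0.925 m from the base axis. Payload 12.5 kg.
Tool frame: the origin (TCP) lies on the centre line of the jaws, within the pads' length; the fingertips stand 14 mm ahead of it and the grasp point (between the pads) lies 5 mm behind it (robot.nose_length is the distance from the TCP to the fingertips, in m); z points along the fingers, y is the line along which they close (so a half turn about z gives the same grasp; the last joint's range is limited). The gripper opens to 95 mm and grips with 3 to 60 N. Pads are 20 mm wide; open, the fingers measure 119 mm over their backs; the gripper's body (75 mm by 180 mm) begins 59 mm behind the grasp point.
Start: joints at [1.066, 0.491, 1.559, -0, 1.092, -0.106], TCP at [0.243, 0.576, 0.229] pointing down, gripper open.
Joint ranges: [-3.1, 3.1], [-0.84, 2.19], [0.05, 2.79], [-1.13, 4.28], [0.06, 2.93], [-2.69, 2.69]. Speed limits (rad/s): [2.22, 2.22, 2.79, 3.14, 3.14, 3.14].

## Interface

Orientations are given as [roll, pitch, yaw] about the fixed x, y, z axes, in that order (R = Rz(yaw) Ry(pitch) Rx(roll)).
In Python, from rig import robot, eyes, order, finder gives the robot as it stands. The module is installed in compiled form; this text tells all that it offers.
- The arm moves only by the shell command python3 -m creep 'ROWS' [FORCE]. ROWS is JSON, a list that holds one entry, the list of rows, each a list of 5 numbers: the finger opening in cm, from 0 to 9.51, then the shift along the world's x, y, z in cm, then the turn about the world's z in degrees. A call has 1 to 10 rows; each row is the pose to reach, as a shift and turn from the pose commanded when the call began; what a row does not reach only later rows make up. A row lasts 1/12 s, in which the tool goes at most 41.7 mm and 7.16 degrees, less where a joint would pass 70% of its speed; a pose out of reach is approached as far as the arm can. A call with a gripper value outside its range is refused whole. The fingers move at their own pace and stop on an object; FORCE is the grip in N (left out, the last holds). Time passes only in rows, so rows that repeat a pose let the fingers close. It gives the time, the measured TCP pose, the force, the opening and the grip force at its end, in the units of the state.
- robot.get_state(): the state, without advancing time (a new reading comes with each control period).
- eyes.read_camera(name): name is "scene" or "top"; returns the picture (480x640x3 uint8, red, green, blue); there is no depth.
- eyes.camera_params(name): a dict with "fx", "fy", "cx", "cy" (pixels), "R" (3x3) and "t" (3): a world point X has camera coordinates R X + t. Camera axes: x right, y down, z forward; pixel columns grow to the right and rows downward; lengths in m; the calibration is good to about 2 mm. A picture is of the moment at which its call begins. camera_params takes no time and is no camera call.
- order.close_job(): hands the job in; it is judged then, once.
Trained networks look in the newest picture that a camera, given by its name, has taken for a name from the list of things; names that differ only in an ending like _2 or _b are one class to them, and where a whole thing is asked for, a point or a joint stands for the part that bears it (a point fixed in the world has none). Each returns a list of dicts, best first, with "p" (0 to 1); they miss things now and then, are a little off and sometimes report something else, mostly with a low value. They report only what shows in the picture. A call takes as long as a camera call.
- finder.spot_in(query, camera): "box" ([left, top, right, bottom] in pixels, round what is visible of it).
- finder.silhouettes(query, camera): "region" (480x640 bool, what is visible of it) and "box" ([left, top, right, bottom] in pixels, round what is visible of it).
The state is a dict: "time_s": time; "joints": joint angles; "joint_vel": joint speeds; "joint_efforts": joint torques, N m; "ee_pos": TCP position; "orientation": TCP orientation; "wrist_force": force on the tool from outside, world axes, zero at the start; "torque": the same for the moment, N m; "gripper_width": finger opening in m; "grasp_force": force on a finger pad.
Only numpy, scipy, OpenCV 4.12 (cv2) and the standard library are available. Lean on these libraries where they do the work, as an engineer would, in place of code of your own. Each camera call takes 0.05 s, during which the arm holds its last target. There are 200 camera calls.

## Task

The sensor bracket has swung on its one nipped screw, so its two pin holes no longer stand over those of the riser plate beneath. Take the tapered drift from the pin rack and ease it down through the larger pair of holes, at the front left corner, until the holes are pulled into line, press its collar firmly home on the bracket with at least 10 N and let go; then, with the drift left in, fit the straight dowel in the other pair until its collar is home as well. Work by feel: neither pin may ever bear on the bracket or the riser with more than 25 N, and do not disturb the loose sensor, the tee connector or the calibration weight standing nearby.

Things in the scene. Friction and masses are not known exactly. Their poses are not given: they have to be found in the camera images.
- riser: Aluminium riser plate, 150 (x) by 200 (y) by 18 mm thick, fixed on four levelling feet, open underneath. Its top is 55 to 63 mm above the bench, as the feet are set. Origin: under its centre, 63 mm below its top; x points away from the robot, y to the left at yaw 0. Through holes: 13.2 mm for the drift at x -30, y +60 mm; 11.2 mm for the dowel at x +10, y +30 mm; 1 mm chamfers.
- riser_drift_hole (a point): Centre of the riser's 13.2 mm drift hole, on the riser's top face (this mouth is covered by the bracket's 10 mm foot). Axes as the riser.
- riser_dowel_hole (a point): Centre of the riser's 11.2 mm dowel hole, on the riser's top face, under the bracket's foot. Axes as the riser.
- bracket (a joint): Angle, rad, of the bracket about its one screw: 0 is in line with the riser, positive is turned anticlockwise seen from above. It starts 0.022 to 0.040 out and stops at +-0.06. The nipped screw holds it by dry friction of about 0.6 N m (some 5 N at the drift hole, 120 mm from the screw).
- bracket_screw (a point): Top of the bracket's screw (black socket head, 16 mm, at the riser's x -30, y -60 mm), 12 mm above the foot. The grey angle bracket's foot, 110 by 160 by 10 mm, lies on the riser; an upright web, 52 mm high, 8 mm thick, stands along its far edge with a small accelerometer on the near face that reaches 20 mm towards the robot.
- bracket_drift_hole (a point): Centre of the bracket's 13.2 mm drift hole, on the foot's top face, front left (nearest the robot, far from the screw); mouth with a 1 mm chamfer. It turns with the bracket.
- bracket_dowel_hole (a point): Centre of the bracket's 11.2 mm dowel hole, on the foot's top face, 40 mm further from the robot and 30 mm nearer the screw's end than the drift hole; mouth with a 1 mm chamfer.
- drift: Tapered drift (alignment pin), steel, 90 g, upright. Origin: on its axis at the underside of its 22 mm collar (4 mm thick), z up. Below: 20 mm parallel, 12.4 mm diameter, then a 39 mm taper from 12.4 to 5.4 mm and a 3 mm rounded nose; the tip is 62 mm below the origin. Above: a dark ringed round grip, 17 mm diameter, from 4 to 44 mm above the origin. It hangs by its collar in the rack.
- dowel: Headed straight dowel, steel, 50 g, upright. Origin: on its axis at the underside of its 22 mm collar (4 mm thick), z up. Below: shank 10 mm in diameter, 28 mm long, with a 3 mm lead chamfer to 6.8 mm at the foot. Above: a bright ringed round grip, 14 mm diameter, from 4 to 34 mm above the origin. It hangs by its collar in the rack; which pin hangs in which hole varies.
- pin_rack: Bent sheet pin rack, 50 (x) by 176 (y) mm over its feet, fixed to the bench; its 3 mm top is 72 mm above the bench and has two 15 mm holes 70 mm apart along y, open below. Origin: centre of its footprint on the bench.
- sensor: Loose hexagonal accelerometer, 14 by 21 by 19 mm, a bystander. Origin at its underside.
- tee: Loose coaxial tee connector, 29 by 46 by 18 mm, a bystander. Origin at its underside.
- weight: Loose stainless calibration weight with a knob, 28 by 28 by 40 mm, a bystander. Origin at its underside.

How it is judged:
On the way, in this order (a step that is already met when the one before it is completed fails the run):
1. the drift is pressed home in its pair of holes with over 10 N and the bracket is in line (z of drift in the frame of bracket_drift_hole between -0.003 and 0.0025 m and horizontal distance between drift and bracket_drift_hole below 0.0025 m and horizontal distance between drift and riser_drift_hole below 0.0025 m and angle between drift's own z axis and vertical below 0.06 rad and value of joint bracket between -0.014 and 0.014 rad and contact force between drift and riser above 10 N), for 0.2 s.
2. the dowel is home in its pair of holes (z of dowel in the frame of bracket_dowel_hole between -0.003 and 0.0025 m and horizontal distance between dowel and bracket_dowel_hole below 0.0025 m and horizontal distance between dowel and riser_dowel_hole below 0.0025 m and angle between dowel's own z axis and vertical below 0.06 rad), for 0.2 s.
At the end, for the whole second after the job is handed in: Drift and dowel both upright (within 0.06 rad) in their own holes, each collar within 2.5 mm of the bracket's top face, each pin within 2.5 mm of the axes of its bracket hole and its riser hole; the bracket within 0.014 rad of in line; both pins at rest (all of step 2 and z of drift in the frame of bracket_drift_hole between -0.003 and 0.0025 m and horizontal distance between drift and bracket_drift_hole below 0.0025 m and horizontal distance between drift and riser_drift_hole below 0.0025 m and angle between drift's own z axis and vertical below 0.06 rad and value of joint bracket between -0.014 and 0.014 rad and linear speed of each of drift, dowel below 0.01 m/s); the robot touches nothing.
It fails at once if the drift bears on the bracket or the riser with more than 25 N (contact force between drift and riser above 25 N).
It fails at once if the dowel bears on the bracket or the riser with more than 25 N (contact force between dowel and riser above 25 N).
It fails at once if the sensor is moved by more than 15 mm (distance of sensor from where it was at the start of the episode above 0.015 m).
It fails at once if the tee is moved by more than 15 mm (distance of tee from where it was at the start of the episode above 0.015 m).
It fails at once if the weight is moved by more than 15 mm (distance of weight from where it was at the start of the episode above 0.015 m).
It also fails if it takes over 72 s, if anything falls off the work surface, if the arm or the gripper's body presses on something with over 40 N, if the wrist force passes 120 N, or if a joint passes its speed limit or range.

## Working session

There is one attempt and no reset: what is moved stays moved. The work goes in short steps, Python scripts to look and compute and a shell command to move; the robot and the scene stay as the last step left them, time stands still between calls to the robot, and variables do not carry over. Pictures are saved under pics/ and viewed, at most 10 in all, crops included, and the job is handed in when it is done.

```bash
mkdir -p pics
cat > h.py <<'E'
import numpy as np, cv2
from rig import robot, eyes, order, finder
def ray(cam,u,v,z):
    p=eyes.camera_params(cam);R=np.array(p["R"]);t=np.array(p["t"])
    d=R.T@np.array([(u-p["cx"])/p["fx"],(v-p["cy"])/p["fy"],1]);c=-R.T@t
    return c+d*(z-c[2])/d[2]
def proj(cam,X):
    p=eyes.camera_params(cam);q=np.array(p["R"])@np.array(X)+np.array(p["t"])
    return np.array([p["fx"]*q[0]/q[2]+p["cx"],p["fy"]*q[1]/q[2]+p["cy"]])
def tri(obs):
    A=[];b=[]
    for cam,u,v in obs:
        p=eyes.camera_params(cam);R=np.array(p["R"]);t=np.array(p["t"])
        for r in (p["fx"]*R[0]-(u-p["cx"])*R[2],),(p["fy"]*R[1]-(v-p["cy"])*R[2],):
            A.append(r[0])
        b+= [-(p["fx"]*t[0]-(u-p["cx"])*t[2]),-(p["fy"]*t[1]-(v-p["cy"])*t[2])]
    return np.linalg.lstsq(np.array(A),np.array(b),rcond=None)[0]
def snap(cam,name,crop=None,s=1):
    im=eyes.read_camera(cam)
    if crop: l,t,r,b=crop; im=im[t:b,l:r]
    im=cv2.resize(im,None,fx=s,fy=s,interpolation=cv2.INTER_CUBIC)
    cv2.imwrite(f"pics/{name}.png",im[...,::-1]);
E
python3 - <<'E'
from h import *
a=eyes.read_camera("scene");b=eyes.read_camera("top")
cv2.imwrite("pics/s0.png",a[...,::-1]);cv2.imwrite("pics/t0.png",b[...,::-1])
for c in("scene","top"):
    p=eyes.camera_params(c);print(c,p["fx"],-np.array(p["R"]).T@np.array(p["t"]),np.round(np.array(p["R"])[2],2))
    for q in("drift","dowel","pin_rack","bracket_drift_hole","bracket_dowel_hole","bracket_screw","riser","sensor","tee","weight"):
        print(q,[(np.round(d["box"],1).tolist(),round(d["p"],2)) for d in finder.spot_in(q,c)[:2]])
print(robot.get_state())
E
```

```text
scene 453.6630196968646 [ 0.19363869 -0.3569225   0.77027006] [ 0.39  0.48 -0.79]
drift [([372.6, 299.3, 386.3, 321.7], 0.77)]
dowel [([404.8, 327.8, 419.7, 341.0], 0.69)]
pin_rack [([347.2, 294.6, 442.5, 384.4], 0.81), ([231.5, 170.7, 351.5, 287.5], 0.46)]
bracket_drift_hole [([241.4, 174.6, 336.5, 259.4], 0.58)]
bracket_dowel_hole []
bracket_screw [([240.8, 173.8, 337.0, 263.2], 0.93)]
riser [([230.9, 172.6, 347.1, 289.0], 0.73)]
sensor [([398.7, 277.8, 404.0, 283.3], 0.43)]
tee []
weight []
top 439.8163526421189 [0.4793418  0.05961873 1.08425131] [ 0.06  0.01 -1.  ]
drift [([401.8, 248.2, 413.7, 257.9], 0.64), ([195.1, 236.7, 210.4, 252.5], 0.33)]
dowel [([433.8, 239.6, 444.8, 253.0], 0.52)]
pin_rack [([386.3, 231.1, 450.8, 268.0], 0.91)]
bracket_drift_hole [([248.0, 215.8, 325.1, 272.3], 0.55)]
bracket_dowel_hole [([249.4, 216.0, 323.4, 269.3], 0.74)]
bracket_screw [([246.2, 212.0, 323.2, 270.4], 0.96)]
riser [([243.9, 204.1, 334.2, 276.0], 0.87)]
sensor []
tee [([195.3, 238.3, 206.8, 249.2], 0.6)]
weight [([411.1, 192.4, 422.9, 203.0], 0.43)]
{'time_s': 1.1, 'joints': array([ 1.06639586e+00,  4.90930958e-01,  1.55889509e+00, -1.70556468e-06,
        1.09171241e+00, -1.05602752e-01]), 'joint_vel': array([-0.00230676, -0.00125831, -0.0004246 , -0.00064809, -0.00147404,
       -0.00011664]), 'joint_efforts': array([ 1.02358743e-03, -6.12468910e+01, -2.58447647e+01,  6.93259388e-02,
        4.45603032e-02, -4.10804626e-05]), 'ee_pos': array([0.24268309, 0.57597765, 0.2286434 ]), 'orientation': array([3.14153892e+00, 7.21806982e-06, 2.74279572e+00]), 'wrist_force': array([-0.46228542, -0.51772079,  0.50650524]), 'torque': array([ 0.05325948, -0.01206119, -0.01456258]), 'grasp_force': 0.0, 'gripper_width': 0.09492483939434963}
```

Run:
```python
import cv2
a=cv2.imread("pics/s0.png");b=cv2.imread("pics/t0.png")
cv2.imwrite("pics/s0c.png",cv2.resize(a[165:390,220:450],None,fx=2.6,fy=2.6,interpolation=2))
cv2.imwrite("pics/t0c.png",cv2.resize(b[180:290,180:460],None,fx=2.8,fy=2.8,interpolation=2))
```

```text
(no output)
```

View pics/s0c.png

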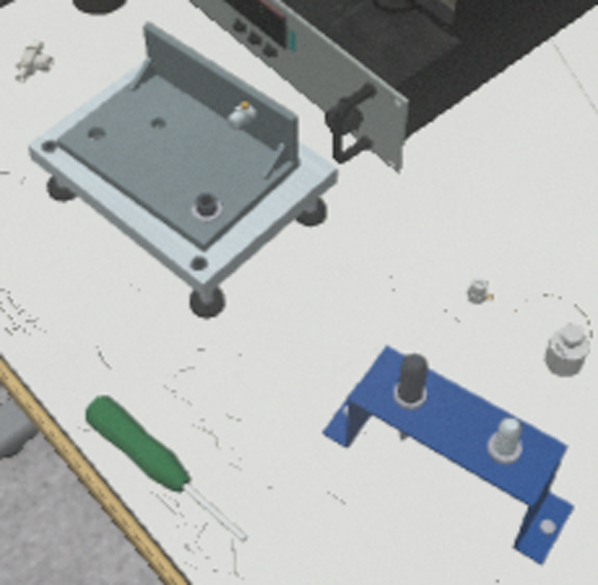

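View pics/t0c.png

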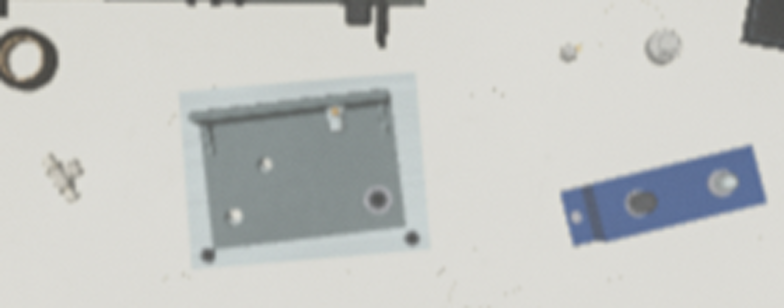

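Scene view: the dark drift is at about (378,317) and the bright dowel at (414,337). The bracket's drift hole is at (257,216), its dowel hole at (281,212), and the screw at (299,243). The top view agrees: drift (409,252), dowel (438,245), holes (263.6,257) and (274.6,238).

Run:
```python
from h import *
O={"driftcollar":((377.7,317.5),(408.5,252.3)),"dowelcollar":((414.2,336.9),(437.5,245.5)),"drifthole":((256.9,216.2),(263.6,257.1)),"dowelhole":((280.8,212.3),(274.6,238.2)),"screw":((299.2,243.5),(314.6,251.2)),
"cornerNL":((239.2,221.5),(254.2,271.2)),"cornerNR":((296.5,266.3),(327.1,265.0)), "riserNL":((231.2,223),(248.5,275.7)),"riserFR":((350,231.5),(328.3,206.3)),"riserNR":((298.5,274.2),(333.6,268.8))}
zs={"driftcollar":.076,"dowelcollar":.076}
for k,(s,t) in O.items():
    X=tri([("scene",*s),("top",*t)]); z=zs.get(k,.059+(.010 if 'hole' in k else .012+.010 if k=="screw" else -.0 ))
    print(k,np.round(X*1e3,1),"res",np.round(proj("scene",X)-s,1),np.round(proj("top",X)-t,1),"planes",z,np.round(ray("scene",*s,z)[:2]*1e3,1),np.round(ray("top",*t,z)[:2]*1e3,1))
# crop big for hole views
a=cv2.imread("pics/s0.png");b=cv2.imread("pics/t0.png")
A=cv2.resize(a[200:280,228:328],(500,400),interpolation=2);B=cv2.resize(b[225:281,243:293],(357,400),interpolation=2)
C=np.hstack([A[:, :430],B]);cv2.imwrite("pics/c1.png",C)
```

```text
driftcollar [ 506.1 -121.7   71.5] res [-0.1  0. ] [ 0.1 -0.1] planes 0.076 [ 504.2 -123.3] [ 505.8 -120.7]
dowelcollar [ 523.9 -188.    74.6] res [-0.7  0.1] [ 0.4 -0.4] planes 0.076 [ 524.2 -189. ] [ 522.9 -186.8]
drifthole [487.1 212.1  66. ] res [-0.1  0. ] [ 0.1 -0.1] planes 0.06899999999999999 [486.  209.6] [486.9 211.8]
dowelhole [531.3 188.2  65.5] res [ 0. -0.] [-0.  0.] planes 0.06899999999999999 [529.7 185.5] [531.2 187.8]
screw [504.1  93.7  73.6] res [-0.5  0. ] [ 0.3 -0.4] planes 0.08099999999999999 [501.6  88.4] [503.  94.]
cornerNL [454.6 234.2  54.7] res [-0.6  0. ] [ 0.3 -0.4] planes 0.059 [454. 230.] [453.7 234.1]
cornerNR [472.9  64.4  57. ] res [-0.4  0. ] [ 0.2 -0.3] planes 0.059 [472.8  62.8] [472.2  64.9]
riserNL [443.2 249.   45.8] res [-0.4  0. ] [ 0.2 -0.3] planes 0.059 [439.2 237.6] [442.9 247. ]
riserFR [611.9  64.4  50.6] res [-0.7  0.1] [ 0.4 -0.5] planes 0.059 [608.3  58.6] [609.5  65.4]
riserNR [464.7  48.8  55.2] res [-0.6  0.1] [ 0.3 -0.4] planes 0.059 [464.3  46. ] [463.7  49.6]
```

View pics/c1.png

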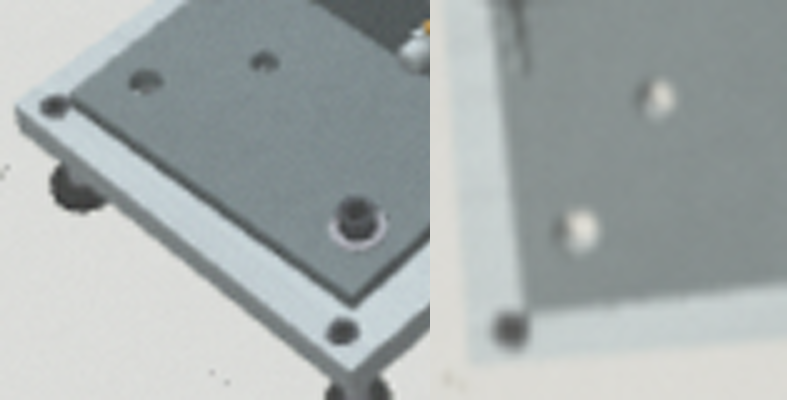

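The enlarged crop confirms the hole centres: drift hole at scene (257.2,216.2) and top (263.6,257.3), dowel hole at scene (280.8,212.4) and top (274.7,238.7). The bracket is turned about +0.03 rad relative to the riser, which puts the drift hole too near the robot. I'll move to above the drift now.

```bash
python3 -m creep '[[[5,26.3,-69.8,-7,30],[5,26.3,-69.8,-7,30],[5,26.3,-69.8,-7,30],[5,26.3,-69.8,-7,30],[5,26.3,-69.8,-7,30],[5,26.3,-69.8,-7,30],[5,26.3,-69.8,-7,30],[5,26.3,-69.8,-7,30],[5,26.3,-69.8,-7,30],[5,26.3,-69.8,-7,30]]]' 40; python3 -m creep '[[[5,13.8,-36,-3,10],[5,13.8,-36,-3,10],[5,13.8,-36,-3,10],[5,13.8,-36,-3,10],[5,13.8,-36,-3,10],[5,13.8,-36,-3,10]]]'
```

```text
time_s: 1.93
ee_pos: [0.3881, 0.1893, 0.1902]
orientation: [3.141, 0.001, -3.016]
wrist_force: [1.9, 0.4, -0.4]
gripper_width: 0.0504
grasp_force: 0.0
time_s: 2.43
ee_pos: [0.475, -0.0371, 0.1713]
orientation: [-3.141, 0.001, -2.842]
wrist_force: [0.8, 1.0, -0.0]
gripper_width: 0.0497
grasp_force: 0.0
```

```bash
python3 -m creep '[[[5,3.05,-8.45,-2.1,0],[5,3.05,-8.45,-2.1,0],[5,3.05,-8.45,-2.1,0],[5,3.05,-8.45,-2.1,0],[5,3.05,-8.45,-4,0],[5,3.05,-8.45,-5,0],[5,3.05,-8.45,-5,0],[5,3.05,-8.45,-5,0]]]'
python3 - <<'E'
from h import *
snap("scene","g1",(340,260,460,390),3.5)
print(robot.get_state()["ee_pos"])
E
```

```text
time_s: 3.1
ee_pos: [0.5047, -0.1183, 0.1213]
orientation: [3.141, -0.001, -2.841]
wrist_force: [0.5, -0.2, 0.5]
gripper_width: 0.0494
grasp_force: 0.0
[ 0.5050609  -0.11855425  0.12171021]
```

View pics/g1.png

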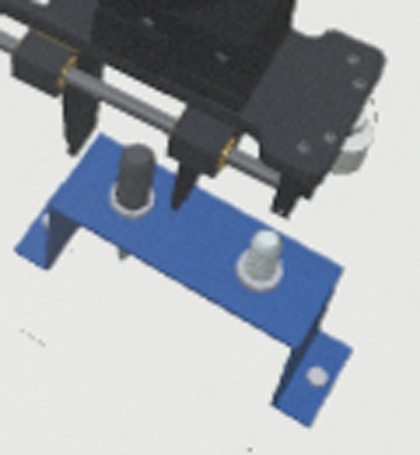

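The open fingers straddle the drift, whose grip is at crop (135,175), and they stay clear of the dowel. I'll go down and close.

```bash
python3 -m creep '[[[5,0.05,-0.2,-2.75,0],[5,0.05,-0.2,-2.75,0],[5,0.05,-0.2,-2.75,0],[1,0.05,-0.2,-2.75,0],[1,0.05,-0.2,-2.75,0],[1,0.05,-0.2,-2.75,0],[1,0.05,-0.2,-2.75,0],[1,0.05,-0.2,-2.75,0],[1,0.05,-0.2,-2.75,0],[1,0.05,-0.2,-2.75,0]]]' 40
```

```text
time_s: 3.98
ee_pos: [0.5056, -0.1213, 0.094]
orientation: [3.142, 0.0, -2.842]
wrist_force: [-0.7, 1.1, 3.9]
gripper_width: 0.0165
grasp_force: 40.0
```

```bash
python3 -m creep '[[[1,0,0,3.5,0],[1,0,0,7,0],[1,0,0,9.5,0],[1,-1.65,33.2,9.5,-10],[1,-1.65,33.2,9.5,-10],[1,-1.65,33.2,9.5,-10],[1,-1.65,33.2,9.5,-10],[1,-1.65,33.2,9.5,-10],[1,-1.65,33.2,9.5,-10],[1,-1.65,33.2,9.5,-10]]]'; python3 -m creep '[[[1,0,4.2,0,0],[1,0,4.2,0,0],[1,0,4.2,0,0],[1,0,4.2,0,0]]]'
```

```text
time_s: 4.82
ee_pos: [0.4907, 0.1683, 0.1888]
orientation: [3.142, -0.0, -3.017]
wrist_force: [0.7, -0.2, -0.8]
gripper_width: 0.0164
grasp_force: 40.0
time_s: 5.15
ee_pos: [0.491, 0.2081, 0.1885]
orientation: [-3.141, -0.001, -3.016]
wrist_force: [0.4, -0.1, 0.3]
gripper_width: 0.0163
grasp_force: 40.0
```

```bash
python3 -m creep '[[[1,-0.2,0.1,-2.6,0],[1,-0.2,0.1,-2.6,0],[1,-0.2,0.1,-2.6,0],[1,-0.2,0.1,-2.6,0]]]'
python3 - <<'E'
from h import *
snap("scene","i1",(225,160,325,260),5.5)
e=robot.get_state()["ee_pos"];print(e)
for dz in(-.022,-.084): print(proj("scene",e+[0,0,dz]),(proj("scene",e+[0,0,dz])-[225,160])*5.5)
E
```

```text
time_s: 5.48
ee_pos: [0.4897, 0.2084, 0.1633]
orientation: [3.142, -0.0, -3.018]
wrist_force: [0.3, -0.2, 0.1]
gripper_width: 0.0164
grasp_force: 40.0
[0.48984285 0.20860383 0.1635862 ]
[253.9618331  190.72673387] [159.29008206 168.99703627]
[258.03293449 212.11825914] [181.68113969 286.65042526]
```

View pics/i1.png

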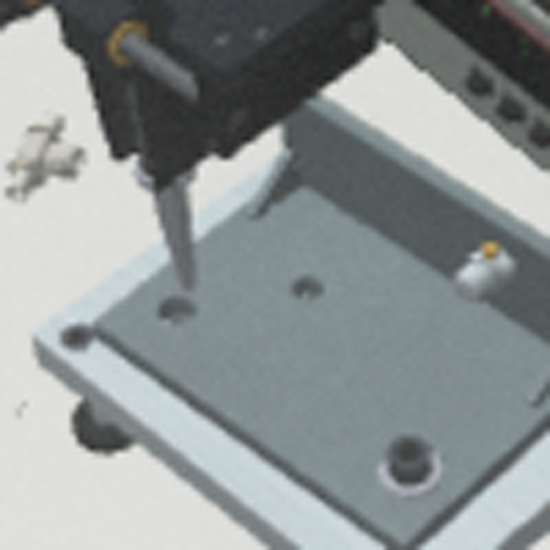

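Run:
```python
from h import *
t=ray("scene",259.0,212.6,.0796)
for z in(.065,.067,.069):print(t, ray("scene",257.27,216.2,z),ray("scene",257.27,216.2,z)-t)
```

```text
[0.49055339 0.20619968 0.0796    ] [0.48826619 0.21230461 0.065     ] [-0.0022872   0.00610493 -0.0146    ]
[0.49055339 0.20619968 0.0796    ] [0.48743069 0.2106904  0.067     ] [-0.0031227   0.00449072 -0.0126    ]
[0.49055339 0.20619968 0.0796    ] [0.48659518 0.20907619 0.069     ] [-0.00395821  0.00287651 -0.0106    ]
```

The tip is at crop (187,290) and the hole mouth is at (177,309), so the tip needs to go about 1 mm back and 4.3 mm left. I'll shift by that, drop to just above the foot, and look again.

```bash
python3 -m creep '[[[1,-0.1,0.43,-0.85,0],[1,-0.1,0.43,-0.85,0],[1,-0.1,0.43,-0.85,0],[1,-0.1,0.43,-0.85,0]]]'
python3 - <<'E'
from h import *
snap("scene","i2",(235,180,295,230),9)
e=robot.get_state()["ee_pos"];print(e,(proj("scene",e+[0,0,-.084])-[235,180])*9)
E
```

```text
time_s: 5.87
ee_pos: [0.4883, 0.2137, 0.1543]
orientation: [3.142, -0.0, -3.017]
wrist_force: [1.2, -0.4, -0.9]
gripper_width: 0.0168
grasp_force: 40.0
[0.48830513 0.21368981 0.15437485] [194.0483875  306.82007914]
```

View pics/i2.png

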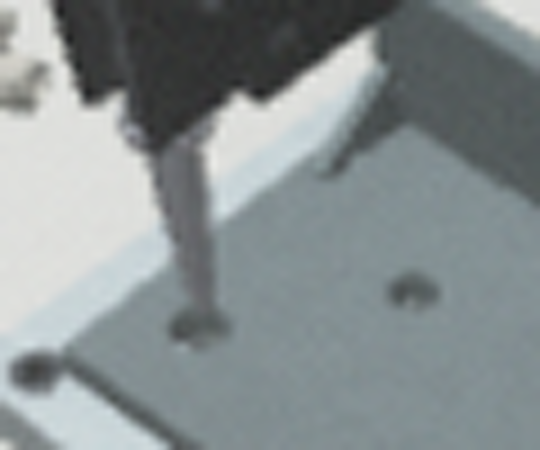

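The tip at crop (204,310) now stands over the hole at (199,328), slightly to its far side as intended. From here I'll go down by feel.

```bash
python3 -m creep '[[[1,0,0,-0.2,0],[1,0,0,-0.4,0],[1,0,0,-0.5,0],[1,0,0,-0.5,0]]]';python3 -m creep '[[[1,0,0,-0.1,0],[1,0,0,-0.2,0],[1,0,0,-0.2,0]]]';python3 -m creep '[[[1,0,0,-0.1,0],[1,0,0,-0.2,0],[1,0,0,-0.2,0]]]'
```

```text
time_s: 6.25
ee_pos: [0.4882, 0.2136, 0.149]
orientation: [3.142, -0.0, -3.017]
wrist_force: [0.4, 0.2, -0.7]
gripper_width: 0.0165
grasp_force: 40.0
time_s: 6.5
ee_pos: [0.4882, 0.2136, 0.1471]
orientation: [3.142, -0.0, -3.017]
wrist_force: [-0.9, 0.1, -0.9]
gripper_width: 0.0164
grasp_force: 40.0
time_s: 6.75
ee_pos: [0.4882, 0.2136, 0.1451]
orientation: [3.142, -0.0, -3.017]
wrist_force: [0.0, 0.0, -0.7]
gripper_width: 0.0166
grasp_force: 40.0
```

```bash
for i in 1 2 3; do :; done; python3 -m creep '[[[1,0,0,-0.1,0],[1,0,0,-0.2,0],[1,0,0,-0.2,0]]]'|sed -n '2p;4p';python3 -m creep '[[[1,0,0,-0.1,0],[1,0,0,-0.2,0],[1,0,0,-0.2,0]]]'|sed -n '2p;4p';python3 -m creep '[[[1,0,0,-0.1,0],[1,0,0,-0.2,0],[1,0,0,-0.2,0]]]'|sed -n '2p;4p'
```

```text
ee_pos: [0.4882, 0.2136, 0.143]
wrist_force: [-0.6, 0.2, -0.7]
ee_pos: [0.4882, 0.2136, 0.141]
wrist_force: [-0.0, -0.9, -1.1]
ee_pos: [0.4882, 0.2136, 0.139]
wrist_force: [0.0, -0.6, -1.2]
```

```bash
python3 -m creep '[[[1,0,0,-0.1,0],[1,0,0,-0.2,0],[1,0,0,-0.2,0]]]'|sed -n '2p;4p';python3 -m creep '[[[1,0,0,-0.1,0],[1,0,0,-0.2,0],[1,0,0,-0.2,0]]]'|sed -n '2p;4p';python3 -m creep '[[[1,0,0,-0.1,0],[1,0,0,-0.2,0],[1,0,0,-0.2,0]]]'|sed -n '2p;4p'
```

```text
ee_pos: [0.4882, 0.2136, 0.1371]
wrist_force: [0.0, 0.4, -1.2]
ee_pos: [0.4882, 0.2136, 0.135]
wrist_force: [-0.4, -0.0, -0.1]
ee_pos: [0.4882, 0.2136, 0.133]
wrist_force: [-0.5, 0.2, -1.0]
```

```bash
python3 -m creep '[[[1,0,0,-0.1,0],[1,0,0,-0.2,0],[1,0,0,-0.2,0]]]'|sed -n '2p;4p';python3 -m creep '[[[1,0,0,-0.1,0],[1,0,0,-0.2,0],[1,0,0,-0.2,0]]]'|sed -n '2p;4p';python3 -m creep '[[[1,0,0,-0.1,0],[1,0,0,-0.2,0],[1,0,0,-0.2,0]]]'|sed -n '2p;4p';python3 -m creep '[[[1,0,0,-0.1,0],[1,0,0,-0.2,0],[1,0,0,-0.2,0]]]'|sed -n '2p;4p'
```

```text
ee_pos: [0.4881, 0.2136, 0.131]
wrist_force: [0.4, -0.5, -1.0]
ee_pos: [0.4881, 0.2136, 0.129]
wrist_force: [-0.1, -1.6, -0.9]
ee_pos: [0.488, 0.2135, 0.127]
wrist_force: [-2.7, -0.8, 0.8]
ee_pos: [0.488, 0.2135, 0.125]
wrist_force: [-2.6, -1.1, 0.3]
```

```bash
python3 -m creep '[[[1,0,0,-0.1,0],[1,0,0,-0.2,0],[1,0,0,-0.2,0]]]'|sed -n '2p;4p';python3 -m creep '[[[1,0,0,-0.1,0],[1,0,0,-0.2,0],[1,0,0,-0.2,0]]]'|sed -n '2p;4p'
```

```text
ee_pos: [0.4879, 0.2135, 0.123]
wrist_force: [-3.8, -2.6, 1.2]
ee_pos: [0.488, 0.2135, 0.121]
wrist_force: [-3.8, -2.5, 1.2]
```

```bash
python3 -m creep '[[[1,0,0,-0.1,0],[1,0,0,-0.2,0],[1,0,0,-0.2,0]]]'|sed -n '2p;4p';python3 -c "
from h import *
s=robot.get_state();print(s['torque'],s['ee_pos']*1e3,s['orientation'])"
```

```text
ee_pos: [0.488, 0.2135, 0.1191]
wrist_force: [-4.3, -3.3, 1.6]
[-0.51495297  0.97726549  0.01523896] [488.02991621 213.51658322 119.06031435] [-3.14149769e+00 -5.88827313e-04 -3.01670427e+00]
```

```bash
python3 -m creep '[[[1,0,-0.05,0,0],[1,0,-0.05,0,0],[1,0,-0.05,0,0]]]'|sed -n '2p;4p'; python3 -m creep '[[[1,0,-0.05,0,0],[1,0,-0.05,0,0],[1,0,-0.05,0,0]]]'|sed -n '2p;4p'
```

```text
ee_pos: [0.4881, 0.2132, 0.1191]
wrist_force: [-4.8, -0.2, -0.9]
ee_pos: [0.4882, 0.2127, 0.1191]
wrist_force: [-4.8, 1.2, -1.4]
```

```bash
python3 -m creep '[[[1,0,0,-0.1,0],[1,0,0,-0.2,0],[1,0,0,-0.2,0]]]'|sed -n '2p;4p';python3 -m creep '[[[1,0,0,-0.1,0],[1,0,0,-0.2,0],[1,0,0,-0.2,0]]]'|sed -n '2p;4p'
```

```text
ee_pos: [0.4883, 0.2126, 0.1172]
wrist_force: [-4.6, 0.9, 0.1]
ee_pos: [0.4883, 0.2126, 0.1152]
wrist_force: [-4.4, -0.4, 1.4]
```

```bash
python3 -m creep '[[[1,0,0,-0.1,0],[1,0,0,-0.2,0],[1,0,0,-0.2,0]]]'|sed -n '2p;4p'
```

```text
ee_pos: [0.4884, 0.2126, 0.1131]
wrist_force: [-4.5, -0.1, 0.6]
```

```bash
python3 -m creep '[[[1,0,0,-0.1,0],[1,0,0,-0.2,0],[1,0,0,-0.2,0]]]'|sed -n '2p;4p';python3 -m creep '[[[1,0,0,-0.1,0],[1,0,0,-0.2,0],[1,0,0,-0.2,0]]]'|sed -n '2p;4p'
```

```text
ee_pos: [0.4884, 0.2126, 0.1111]
wrist_force: [-4.3, 0.3, 2.8]
ee_pos: [0.4884, 0.2127, 0.1091]
wrist_force: [-3.2, 0.4, 2.4]
```

```bash
python3 -m creep '[[[1,0,0,-0.1,0],[1,0,0,-0.2,0],[1,0,0,-0.2,0]]]'|sed -n '2p;4p'
```

```text
ee_pos: [0.4885, 0.2127, 0.1071]
wrist_force: [-1.6, 0.0, 1.5]
```

```bash
python3 -m creep '[[[1,0.05,0,0,0],[1,0.05,0,0,0],[1,0.05,0,0,0]]]'|sed -n '2p;4p';python3 -m creep '[[[1,0.05,0,0,0],[1,0.05,0,0,0],[1,0.05,0,0,0]]]'|sed -n '2p;4p'
```

```text
ee_pos: [0.4887, 0.2127, 0.1071]
wrist_force: [-3.3, 1.1, 1.0]
ee_pos: [0.489, 0.2126, 0.1071]
wrist_force: [-4.2, 1.7, 1.7]
```

```bash
python3 -m creep '[[[1,0,0,-0.1,0],[1,0,0,-0.2,0],[1,0,0,-0.2,0]]]'|sed -n '2p;4p'
```

```text
ee_pos: [0.4891, 0.2126, 0.1051]
wrist_force: [-4.9, 2.5, 1.5]
```

```bash
python3 -m creep '[[[1,0.03,0.03,0,0],[1,0.03,0.03,0,0],[1,0.03,0.03,-0.1,0],[1,0.03,0.03,-0.2,0],[1,0.03,0.03,-0.2,0]]]'|sed -n '2p;4p'
```

```text
ee_pos: [0.4895, 0.2128, 0.1031]
wrist_force: [-4.4, -0.0, 0.6]
```

```bash
python3 -m creep '[[[1,0,0,-0.1,0],[1,0,0,-0.2,0],[1,0,0,-0.2,0]]]'|sed -n '2p;4p'
```

```text
ee_pos: [0.4895, 0.2128, 0.1011]
wrist_force: [-5.0, -0.0, -0.2]
```

```bash
python3 -m creep '[[[1,0,0,-0.1,0],[1,0,0,-0.2,0],[1,0,0,-0.2,0]]]'|sed -n '2p;4p'
```

```text
ee_pos: [0.4896, 0.2129, 0.0991]
wrist_force: [-4.1, -0.6, 1.2]
```

```bash
python3 -m creep '[[[1,0,0,-0.1,0],[1,0,0,-0.2,0],[1,0,0,-0.2,0]]]'|sed -n '2p;4p'
```

```text
ee_pos: [0.4896, 0.2129, 0.0971]
wrist_force: [-3.5, -0.2, -0.3]
```

```bash
python3 -m creep '[[[1,0.02,0,0,0],[1,0.02,0,-0.1,0],[1,0.02,0,-0.2,0],[1,0.02,0,-0.2,0]]]'|sed -n '2p;4p'
```

```text
ee_pos: [0.4898, 0.2129, 0.0951]
wrist_force: [-4.8, 0.1, 0.5]
```

```bash
python3 -m creep '[[[1,0.02,0,-0.1,0],[1,0.02,0,-0.2,0],[1,0.02,0,-0.2,0]]]'|sed -n '2p;4p'
```

```text
ee_pos: [0.49, 0.2129, 0.0931]
wrist_force: [-3.8, -0.4, 0.4]
```

Now finer steps towards the collar's seat.

```bash
python3 -m creep '[[[1,0,0,-0.1,0],[1,0,0,-0.2,0],[1,0,0,-0.2,0]]]'|sed -n '2p;4p'
```

```text
ee_pos: [0.49, 0.2129, 0.0911]
wrist_force: [-3.9, -0.4, -0.3]
```

```bash
python3 -m creep '[[[1,0,0,-0.05,0],[1,0,0,-0.1,0],[1,0,0,-0.1,0]]]'|sed -n '2p;4p'
```

```text
ee_pos: [0.49, 0.2129, 0.0902]
wrist_force: [-5.1, -0.0, 2.0]
```

```bash
python3 -m creep '[[[1,0,0,-0.05,0],[1,0,0,-0.1,0],[1,0,0,-0.1,0]]]'|sed -n '2p;4p'
```

```text
ee_pos: [0.4904, 0.213, 0.0899]
wrist_force: [-4.2, -1.9, 8.7]
```

```bash
python3 -m creep '[[[1,0,0,-0.03,0],[1,0,0,-0.05,0],[1,0,0,-0.05,0],[1,0,0,-0.05,0]]]'|sed -n '2p;4p'
```

```text
ee_pos: [0.4905, 0.213, 0.0898]
wrist_force: [-7.3, -2.3, 15.1]
```

```bash
python3 -m creep '[[[1,0,0,-0.01,0],[1,0,0,-0.01,0],[1,0,0,-0.01,0],[1,0,0,-0.01,0],[1,0,0,-0.01,0]]]'
python3 - <<'E'
from h import *
snap("scene","p1",(225,160,325,260),5.5)
E
```

```text
time_s: 16.0
ee_pos: [0.4905, 0.213, 0.0898]
orientation: [3.141, 0.002, -3.017]
wrist_force: [-6.0, -2.2, 16.3]
gripper_width: 0.0163
grasp_force: 40.0
```

View pics/p1.png

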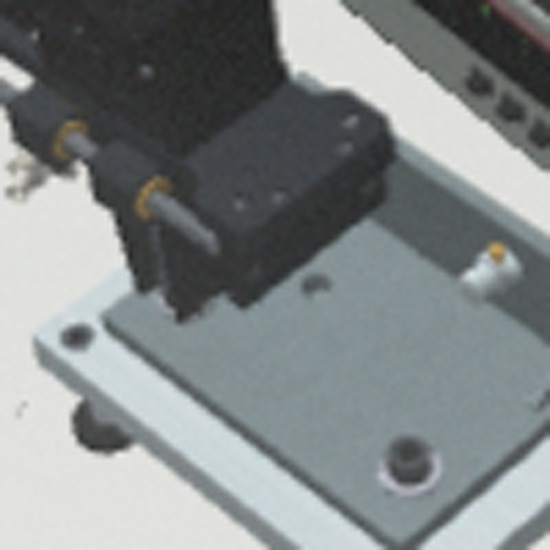

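The collar is down on the foot at 16 N, and the bracket has visibly swung into line with the riser. I'll let go and go up.

```bash
python3 -m creep '[[[3.5,0,0,0,0],[3.5,0,0,0,0],[3.5,0,0,0,0],[3.5,0,0,0,0],[3.5,0,0,2,0],[3.5,0,0,5,0],[3.5,0,0,6,0],[3.5,0,-4,7,0],[3.5,0,-8,7,0],[3.5,0,-12,7,0]]]'; python3 -m creep '[[[3.5,3.35,-28,0,10],[3.5,3.35,-28,0,10],[3.5,3.35,-28,0,10],[3.5,3.35,-28,0,10],[3.5,3.35,-28,0,10],[3.5,3.35,-28,0,10],[3.5,3.35,-28,0,10],[3.5,3.35,-28,0,10],[3.5,3.35,-28,0,10]]]'
python3 - <<'E'
from h import *
a=eyes.read_camera("scene");b=eyes.read_camera("top")
cv2.imwrite("pics/s2.png",a[...,::-1]);cv2.imwrite("pics/t2.png",b[...,::-1])
A=cv2.resize(a[195:260,228:308],(480,390),interpolation=2);B=cv2.resize(b[215:275,245:295],(320,390),interpolation=2)
cv2.imwrite("pics/c2.png",np.hstack([A,B])[...,::-1])
E
```

```text
time_s: 16.88
ee_pos: [0.49, 0.0921, 0.159]
orientation: [-3.141, 0.002, -3.015]
wrist_force: [0.8, 0.6, -0.3]
gripper_width: 0.035
grasp_force: 0.0
time_s: 17.63
ee_pos: [0.5233, -0.1888, 0.1579]
orientation: [3.141, -0.0, -2.845]
wrist_force: [-0.3, 0.2, -1.4]
gripper_width: 0.0348
grasp_force: 0.0
```

View pics/c2.png

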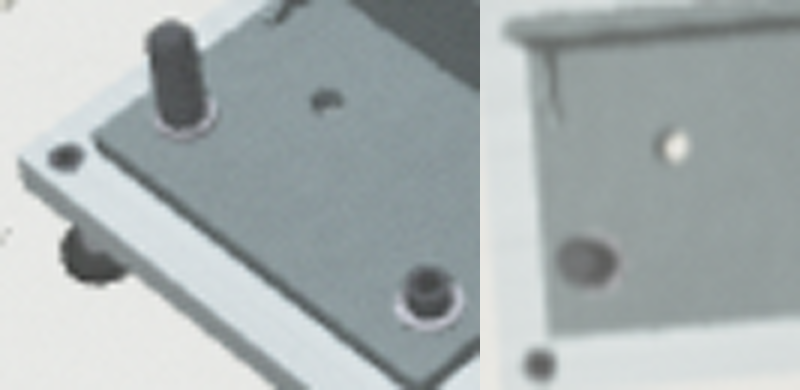

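The drift stands seated with its collar flat on the foot. The dowel hole is now at scene (282.3,211.8) and top (275,237.6). Next I'll grasp the dowel and work out where its hole is relative to the seated drift.

```bash
python3 -m creep '[[[3.5,0.06,0.08,-3,0],[3.5,0.06,0.08,-5,0],[3.5,0.06,0.08,-6.5,0],[3.5,0.06,0.08,-6.5,0],[1,0.06,0.08,-6.5,0],[1,0.06,0.08,-6.5,0],[1,0.06,0.08,-6.5,0],[1,0.06,0.08,-6.5,0],[1,0.06,0.08,-6.5,0],[1,0.06,0.08,-6.5,0]]]' 40
python3 - <<'E'
from h import *
z=.0677
for c,h,d,s,zd in(("scene",(282.33,211.83),(258.8,214.7),(299,244.2),z+.004),("top",(275.,237.6),(261.9,255.3),(314.6,251.2),z+.03)):
    H=ray(c,*h,z);D=ray(c,*d,zd);S=ray(c,*s,z+.012)
    print(c,H*1e3,D*1e3,(H-D)*1e3,np.degrees(np.arctan2(*(H-D)[1::-1]))+36.87, "screw",S*1e3,np.degrees(np.arctan2((S-H)[0],-(S-H)[1]))+np.degrees(np.arctan2(40,90)))
b=cv2.imread("pics/t2.png",0);e=cv2.Canny(b,20,60)
l=cv2.HoughLinesP(e[195:285,240:340],1,np.pi/720,20,minLineLength=40,maxLineGap=5)
for q in l[:,0]:
    P=ray("top",q[0]+240,q[1]+195,.057);Q=ray("top",q[2]+240,q[3]+195,.057);v=Q-P;print(q+[240,195,240,195],np.degrees(np.arctan2(v[0],-v[1])))
E
```

```text
time_s: 18.57
ee_pos: [0.5245, -0.1862, 0.0946]
orientation: [-3.141, 0.001, -2.842]
wrist_force: [0.5, 2.1, 8.6]
gripper_width: 0.0134
grasp_force: 40.0
scene [533.48018769 185.45296831  67.7       ] [490.24357603 208.17539858  71.7       ] [ 43.23661167 -22.72243027  -4.        ] 9.14642197279618 screw [500.76919767  88.13876551  79.7       ] 5.383042113105017
top [532.64904615 187.03337228  67.7       ] [490.62781697 211.44430494  97.7       ] [ 42.02122918 -24.41093266 -30.        ] 6.716879802737157 screw [503.07292239  94.08141675  79.7       ] 6.312084020244505
[259 222 320 217] 6.047139177577503
[255 266 315 262] 5.186496770301112
[251 217 255 262] -82.9817173907897
[250 217 318 212] 5.56302992489486
[249 220 308 216] 5.235641015827448
```

```bash
python3 -m creep '[[[1,0,0,3,0],[1,0,0,6,0],[1,0,0,6,0]]]'; python3 -m creep '[[[1,0.86,37.3,0,-10],[1,0.86,37.3,0,-10],[1,0.86,37.3,0,-10],[1,0.86,37.3,0,-10],[1,0.86,37.3,0,-10],[1,0.86,37.3,0,-10],[1,0.86,37.3,0,-10],[1,0.86,37.3,0,-10],[1,0.86,37.3,0,-10],[1,0.86,37.3,0,-10]]]';  python3 -m creep '[[[1,0,0,-1,0],[1,0,0,-2,0],[1,0,0,-2,0]]]'
python3 - <<'E'
from h import *
snap("scene","d1",(240,170,310,230),8)
e=robot.get_state()["ee_pos"];print(e)
for dz in(-.02,-.048): print((proj("scene",e+[0,0,dz])-[240,170])*8)
E
```

```text
time_s: 18.82
ee_pos: [0.5258, -0.1871, 0.1585]
orientation: [-3.137, 0.005, -2.842]
wrist_force: [0.1, -0.6, -0.8]
gripper_width: 0.013
grasp_force: 40.0
time_s: 19.65
ee_pos: [0.5322, 0.1925, 0.1535]
orientation: [3.14, 0.001, -3.012]
wrist_force: [-1.0, 0.3, -1.0]
gripper_width: 0.013
grasp_force: 40.0
time_s: 19.9
ee_pos: [0.5317, 0.1853, 0.1312]
orientation: [-3.141, -0.003, -3.018]
wrist_force: [-0.3, 0.2, -0.9]
gripper_width: 0.0133
grasp_force: 40.0
[0.53211164 0.18523615 0.13208234]
[319.7061129  219.09226261]
[329.46726975 294.95356513]
```

View pics/d1.png

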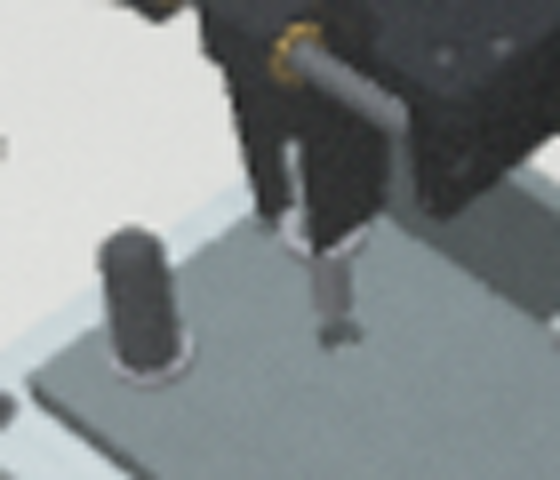

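Run:
```python
from h import *
e=robot.get_state()["ee_pos"];print(e)
H=ray("scene",282.33,211.83,.0677)
for v in(308,312): 
  t=ray("scene",240+335/8,170+v/8,e[2]-.0506);print(t*1e3,(H-t)*1e3,(t-e)*1e3)
```

```text
[0.53211164 0.18523615 0.13208234]
[531.70323938 182.73519721  81.48233559] [  1.77694831   2.71777111 -13.78233559] [ -0.40840377  -2.50095608 -50.6       ]
[530.85983684 181.63235457  81.48233559] [  2.62035085   3.82061375 -13.78233559] [ -1.25180631  -3.60379872 -50.6       ]
```

The dowel hangs upright. Its tip at crop (336,312) is just above the hole at (339,334), and both estimates put the correction at about +1.3 mm in x and +2.1 mm in y.

```bash
python3 -m creep '[[[1,0.13,0.21,-0.5,0],[1,0.13,0.21,-1,0],[1,0.13,0.21,-1.1,0],[1,0.13,0.21,-1.1,0]]]'|sed -n '2p;4p';  python3 -m creep '[[[1,0,0,-0.1,0],[1,0,0,-0.2,0],[1,0,0,-0.2,0]]]'|sed -n '2p;4p'
```

```text
ee_pos: [0.5339, 0.1884, 0.1222]
wrist_force: [-0.6, 0.6, 0.1]
ee_pos: [0.5339, 0.1888, 0.1206]
wrist_force: [-0.8, -0.1, -1.0]
```

```bash
python3 -m creep '[[[1,0,0,-0.05,0],[1,0,0,-0.1,0],[1,0,0,-0.1,0]]]'|sed -n '2p;4p'
```

```text
ee_pos: [0.534, 0.1889, 0.1196]
wrist_force: [-0.6, 0.4, -0.8]
```

```bash
python3 -m creep '[[[1,0,0,-0.05,0],[1,0,0,-0.1,0],[1,0,0,-0.1,0]]]'|sed -n '2p;4p'
```

```text
ee_pos: [0.5339, 0.1888, 0.1185]
wrist_force: [-0.1, -0.1, -1.3]
```

```bash
python3 -m creep '[[[1,-0.04,-0.13,0,0],[1,-0.04,-0.13,0,0],[1,-0.04,-0.13,0,0],[1,-0.04,-0.13,-0.1,0],[1,-0.04,-0.13,-0.1,0]]]'|sed -n '2p;4p'
```

```text
ee_pos: [0.5335, 0.1875, 0.1175]
wrist_force: [0.3, 0.2, -1.1]
```

```bash
python3 -m creep '[[[1,0,0,-0.05,0],[1,0,0,-0.1,0],[1,0,0,-0.1,0]]]'|sed -n '2p;4p'
```

```text
ee_pos: [0.5335, 0.1875, 0.1165]
wrist_force: [-0.1, -0.0, -0.1]
```

```bash
python3 -m creep '[[[1,0,0,-0.05,0],[1,0,0,-0.1,0],[1,0,0,-0.1,0]]]'|sed -n '2p;4p'
```

```text
ee_pos: [0.5335, 0.1875, 0.1155]
wrist_force: [0.8, 0.0, 0.5]
```

```bash
python3 -m creep '[[[1,0,0,-0.05,0],[1,0,0,-0.1,0],[1,0,0,-0.1,0]]]'|sed -n '2p;4p'
```

```text
ee_pos: [0.5336, 0.1875, 0.1146]
wrist_force: [0.7, 0.6, -1.5]
```

```bash
python3 -m creep '[[[1,0,0,-0.05,0],[1,0,0,-0.1,0],[1,0,0,-0.1,0]]]'|sed -n '2p;4p'
```

```text
ee_pos: [0.5336, 0.1875, 0.1136]
wrist_force: [0.8, -0.0, -0.7]
```

```bash
python3 -m creep '[[[1,0,0,-0.05,0],[1,0,0,-0.1,0],[1,0,0,-0.15,0],[1,0,0,-0.15,0]]]'|sed -n '2p;4p'
```

```text
ee_pos: [0.5336, 0.1875, 0.1121]
wrist_force: [-0.1, -0.1, -0.6]
```

```bash
python3 -m creep '[[[1,0,0,-0.05,0],[1,0,0,-0.1,0],[1,0,0,-0.15,0],[1,0,0,-0.15,0]]]'|sed -n '2p;4p'
```

```text
ee_pos: [0.5336, 0.1875, 0.1105]
wrist_force: [0.2, 0.2, -0.8]
```

```bash
python3 -m creep '[[[1,0,0,-0.05,0],[1,0,0,-0.1,0],[1,0,0,-0.15,0],[1,0,0,-0.15,0]]]'|sed -n '2p;4p'
```

```text
ee_pos: [0.5336, 0.1875, 0.109]
wrist_force: [0.6, -0.6, 0.2]
```

```bash
python3 -m creep '[[[1,0,0,-0.05,0],[1,0,0,-0.1,0],[1,0,0,-0.15,0],[1,0,0,-0.15,0]]]'|sed -n '2p;4p'
```

```text
ee_pos: [0.5336, 0.1875, 0.1076]
wrist_force: [0.3, 0.3, -0.7]
```

```bash
python3 -m creep '[[[1,0,0,-0.05,0],[1,0,0,-0.1,0],[1,0,0,-0.15,0],[1,0,0,-0.15,0]]]'|sed -n '2p;4p'
```

```text
ee_pos: [0.5336, 0.1875, 0.106]
wrist_force: [0.6, 0.7, -1.0]
```

```bash
python3 -m creep '[[[1,0,0,-0.05,0],[1,0,0,-0.1,0],[1,0,0,-0.15,0],[1,0,0,-0.15,0]]]'|sed -n '2p;4p'
```

```text
ee_pos: [0.5336, 0.1875, 0.1045]
wrist_force: [0.4, -0.2, -1.3]
```

```bash
python3 -m creep '[[[1,0,0,-0.1,0],[1,0,0,-0.2,0],[1,0,0,-0.2,0]]]'|sed -n '2p;4p'
```

```text
ee_pos: [0.5335, 0.1875, 0.1025]
wrist_force: [0.7, 0.3, -0.6]
```

```bash
python3 -m creep '[[[1,0,0,-0.1,0],[1,0,0,-0.2,0],[1,0,0,-0.2,0]]]'|sed -n '2p;4p'
```

```text
ee_pos: [0.5336, 0.1875, 0.1004]
wrist_force: [1.2, 0.2, -1.5]
```

```bash
python3 -m creep '[[[1,0,0,-0.1,0],[1,0,0,-0.2,0],[1,0,0,-0.2,0]]]'|sed -n '2p;4p'
```

```text
ee_pos: [0.5336, 0.1875, 0.0985]
wrist_force: [0.7, 0.4, -1.5]
```

```bash
python3 -m creep '[[[1,0,0,-0.1,0],[1,0,0,-0.2,0],[1,0,0,-0.2,0]]]'|sed -n '2p;4p'
```

```text
ee_pos: [0.5336, 0.1875, 0.0965]
wrist_force: [0.6, -0.0, -1.8]
```

```bash
python3 -m creep '[[[1,0,0,-0.1,0],[1,0,0,-0.2,0],[1,0,0,-0.2,0]]]'|sed -n '2p;4p'
```

```text
ee_pos: [0.5336, 0.1875, 0.0945]
wrist_force: [0.2, 0.1, -1.7]
```

```bash
python3 -m creep '[[[1,0,0,-0.05,0],[1,0,0,-0.1,0],[1,0,0,-0.1,0]]]'|sed -n '2p;4p'
```

```text
ee_pos: [0.5336, 0.1875, 0.0936]
wrist_force: [0.3, -0.5, -0.6]
```

```bash
python3 -m creep '[[[1,0,0,-0.05,0],[1,0,0,-0.1,0],[1,0,0,-0.1,0]]]'|sed -n '2p;4p'
```

```text
ee_pos: [0.5336, 0.1875, 0.0926]
wrist_force: [1.1, 0.9, -0.5]
```

```bash
python3 -m creep '[[[1,0,0,-0.05,0],[1,0,0,-0.1,0],[1,0,0,-0.1,0]]]'|sed -n '2p;4p'
```

```text
ee_pos: [0.5336, 0.1875, 0.0916]
wrist_force: [0.9, 0.5, -0.2]
```

```bash
python3 -m creep '[[[1,0,0,-0.05,0],[1,0,0,-0.1,0],[1,0,0,-0.1,0]]]'|sed -n '2p;4p'
```

```text
ee_pos: [0.5336, 0.1875, 0.0906]
wrist_force: [2.1, 1.0, 0.3]
```

```bash
python3 -m creep '[[[1,0,0,-0.03,0],[1,0,0,-0.05,0],[1,0,0,-0.05,0]]]'|sed -n '2p;4p'
```

```text
ee_pos: [0.5336, 0.1875, 0.0905]
wrist_force: [0.4, -0.8, 4.8]
```

```bash
python3 -m creep '[[[1,0,0,-0.03,0],[1,0,0,-0.05,0],[1,0,0,-0.05,0]]]'|sed -n '2p;4p'
```

```text
ee_pos: [0.5337, 0.1875, 0.0905]
wrist_force: [-1.1, -1.1, 10.7]
```

The dowel's collar is seated, at the predicted height and with 10.7 N on it. I'll hold briefly, let go, back off and check.

```bash
python3 -m creep '[[[1,0,0,0,0],[1,0,0,0,0],[1,0,0,0,0],[3,0,0,0,0],[3,0,0,0,0],[3,0,0,0,0],[3,0,0,2,0],[3,0,0,5,0],[3,0,0,7,0],[3,0,-4,7,0]]]'|sed -n '2,5p'; python3 -m creep '[[[3,0,-20,0,0],[3,0,-20,0,0],[3,0,-20,0,0],[3,0,-20,0,0],[3,0,-20,0,0],[3,0,-20,0,0],[3,0,-20,0,0]]]'
python3 - <<'E'
from h import *
a=eyes.read_camera("scene");b=eyes.read_camera("top")
A=cv2.resize(a[170:260,228:308],(400,450),interpolation=2);B=cv2.resize(b[205:280,240:300],(360,450),interpolation=2)
cv2.imwrite("pics/f.png",np.hstack([A,B])[...,::-1])
E
```

```text
ee_pos: [0.535, 0.1513, 0.1631]
orientation: [3.14, 0.006, -3.012]
wrist_force: [0.4, 0.0, -0.1]
gripper_width: 0.0299
time_s: 28.62
ee_pos: [0.5333, -0.054, 0.1593]
orientation: [3.141, -0.001, -3.02]
wrist_force: [-0.4, -0.2, 0.1]
gripper_width: 0.0301
grasp_force: 0.0
```

View pics/f.png

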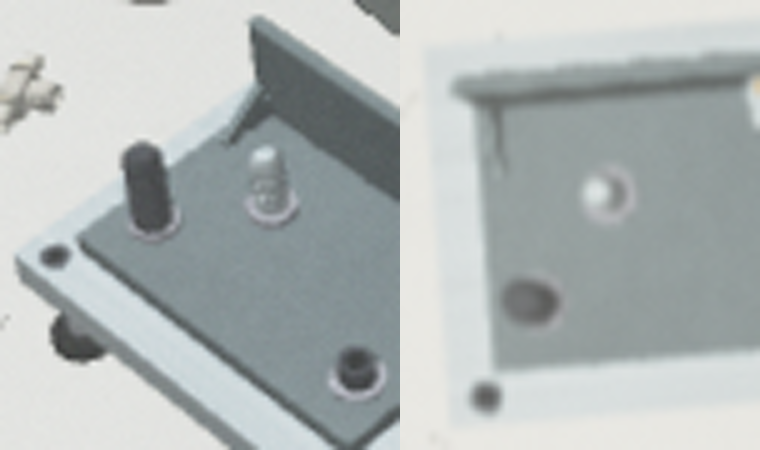

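Both pins stand upright with their collars flat on the foot, the drift at crop (150,190) and the dowel at (270,185). The bracket is square to the riser, so I'm handing in.

```bash
python3 -c "
from rig import order
print(order.close_job())"
```

```text
the job is handed in; nothing more can be done
None
```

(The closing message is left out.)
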